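# Work the lids of three slide boxes and put the one with the binding hinge on hold

## Task

One of the three blue slide boxes has a hinge that binds and sheds particles. Raise each lid as far as it will go without forcing it or tipping the box: leave the two sound boxes where they stand with their lids fully open, and move the one whose lid stops part-way into the red-taped hold bay behind, standing flat inside the tape with its lid left raised where it stopped, so that the fault is seen. Leave the other things on the bench alone.

Things in the scene. Friction and masses are not known exactly. Their poses are not given: they have to be found in the camera images.
- box_1_centre (a point): centre, half-way up, of one of three like blue plastic slide boxes that stand loose on the bench, 85 mm deep (x) by 105 mm wide (y) by 36 mm tall, 0.7 to 1 kg with the slotted steel slide rack in each. Its x axis points from the lip at the front to the hinge at the back, z up. Lower half 22 mm tall, lid 14 mm tall with 2 mm walls; the front wall lies 42.5 mm ahead (-x) of the centre. The boxes are alike and their numbers and places tell nothing of their hinges
- box_1_lip (a point): middle of the opening lip of this box's lid: a ledge 18 mm wide (y), 3 mm thick, that stands 4.5 mm out from the lid's front wall; its underside is 23 mm over the bench when the lid is shut. The point turns with the lid; its x axis points from the lip toward the hinge along the lid
- box_1_hinge (a point): middle of this box's hinge axis, at its back edge, 44.7 mm behind the centre and 22 mm over the bench; the middle of the lip stands 89 mm from it. The axis runs along the box's y
- box_1_lid (a joint): lid angle in rad: 0 shut, about 1.83 (15 degrees past upright) fully open against its stop. The hinge is a friction hinge: about 1 N at the lip moves it, and the lid stays at any angle where it is left. The hinge of one of the three boxes binds: its lid comes to a hard stop somewhere between 0.6 and 1.2 rad, and pushing on only lifts or shoves the box (from about 3 N at the lip); all three lids start shut or up to 0.12 rad ajar
- box_2_centre (a point): centre, half-way up, of one of three like blue plastic slide boxes that stand loose on the bench, 85 mm deep (x) by 105 mm wide (y) by 36 mm tall, 0.7 to 1 kg with the slotted steel slide rack in each. Its x axis points from the lip at the front to the hinge at the back, z up. Lower half 22 mm tall, lid 14 mm tall with 2 mm walls; the front wall lies 42.5 mm ahead (-x) of the centre. The boxes are alike and their numbers and places tell nothing of their hinges
- box_2_lip (a point): middle of the opening lip of this box's lid: a ledge 18 mm wide (y), 3 mm thick, that stands 4.5 mm out from the lid's front wall; its underside is 23 mm over the bench when the lid is shut. The point turns with the lid; its x axis points from the lip toward the hinge along the lid
- box_2_hinge (a point): middle of this box's hinge axis, at its back edge, 44.7 mm behind the centre and 22 mm over the bench; the middle of the lip stands 89 mm from it. The axis runs along the box's y
- box_2_lid (a joint): lid angle in rad: 0 shut, about 1.83 (15 degrees past upright) fully open against its stop. The hinge is a friction hinge: about 1 N at the lip moves it, and the lid stays at any angle where it is left. The hinge of one of the three boxes binds: its lid comes to a hard stop somewhere between 0.6 and 1.2 rad, and pushing on only lifts or shoves the box (from about 3 N at the lip); all three lids start shut or up to 0.12 rad ajar
- box_3_centre (a point): centre, half-way up, of one of three like blue plastic slide boxes that stand loose on the bench, 85 mm deep (x) by 105 mm wide (y) by 36 mm tall, 0.7 to 1 kg with the slotted steel slide rack in each. Its x axis points from the lip at the front to the hinge at the back, z up. Lower half 22 mm tall, lid 14 mm tall with 2 mm walls; the front wall lies 42.5 mm ahead (-x) of the centre. The boxes are alike and their numbers and places tell nothing of their hinges
- box_3_lip (a point): middle of the opening lip of this box's lid: a ledge 18 mm wide (y), 3 mm thick, that stands 4.5 mm out from the lid's front wall; its underside is 23 mm over the bench when the lid is shut. The point turns with the lid; its x axis points from the lip toward the hinge along the lid
- box_3_hinge (a point): middle of this box's hinge axis, at its back edge, 44.7 mm behind the centre and 22 mm over the bench; the middle of the lip stands 89 mm from it. The axis runs along the box's y
- box_3_lid (a joint): lid angle in rad: 0 shut, about 1.83 (15 degrees past upright) fully open against its stop. The hinge is a friction hinge: about 1 N at the lip moves it, and the lid stays at any angle where it is left. The hinge of one of the three boxes binds: its lid comes to a hard stop somewhere between 0.6 and 1.2 rad, and pushing on only lifts or shoves the box (from about 3 N at the lip); all three lids start shut or up to 0.12 rad ajar
- hold_bay: hold bay: a long rectangle of red marking tape stuck flat on the bench behind the boxes, inside 140 mm deep (x) by 660 mm wide (y), tape 15 mm wide; nothing to bump over. Origin at its centre, x toward the back of the bench
- objective_can: black plastic lens can, 41 mm across, 59 mm tall, standing to the right of the work; origin at the centre of its underside; leave alone
- slide_case: flat brown slide case, 40 x 84 x 11 mm, lying to the left of the work; origin at the centre of its underside; leave alone
- loupe: small black waisted loupe, 35 mm across, 30 mm tall, standing at the right; origin at the centre of its underside; leave alone

How it is judged:
By the outcome, as a careful person would: the job done as asked, in the order asked, and still so for the second after the job is handed in, with the robot touching nothing.
It also fails if it takes over 72 s, if anything falls off the work surface, if the arm or the gripper's body presses on something with over 40 N, if the wrist force passes 120 N, or if a joint passes its speed limit or range.

## Robot

A 6-joint arm with a two-finger parallel gripper is mounted at the origin on a cart in front of the work surface, level with it; the furniture and walls round the work are solid. World frame = base frame: x ahead of the robot, y to its left, z up, the work surface at z = 0. Lengths are in m, angles in rad, forces in N, time in s.
With the tool pointing down it reaches from about 0.325 to 0.775 m from the base axis. Payload 5.5 kg.
Tool frame: the origin (TCP) lies where the fingers leave the gripper's body, on its centre line; the fingertips stand 80 mm ahead of it and the grasp point (between the pads) lies 61 mm ahead of it; z points along the fingers, y is the line along which they close (so a half turn about z gives the same grasp; the last joint's range is limited). The gripper opens to 88 mm and grips with 3 to 60 N. Pads are 20 mm wide; open, the fingers measure 115 mm over their backs; the gripper's body (75 mm by 178 mm) begins 61 mm behind the grasp point.
Start: joints at [1.192, 0.091, 1.231, -0, 1.82, -0.057], TCP at [0.19, 0.569, 0.303] pointing down, gripper open.
Joint ranges: [-2.87, 2.87], [-0.86, 2.18], [0.17, 2.46], [-1.51, 4.65], [0.06, 2.69], [-2.65, 2.65]. Speed limits (rad/s): [2.57, 2.57, 3.01, 3.14, 3.14, 3.14].

## Interface

Orientations are given as [roll, pitch, yaw] about the fixed x, y, z axes, in that order (R = Rz(yaw) Ry(pitch) Rx(roll)).
In Python, from bench import manip gives the robot as it stands.
- The arm moves only by the tool step_arm, never from a script. Its argument "steps" is a list of rows, each an object with "travel": the shift along the world's x, y, z in mm, a list of three; "rot": the turn, a rotation vector about the world's x, y, z in rad, a list of three; "gripper": the opening, from 0 (shut) to 1 (fully open). In form: [{"travel": [tx, ty, tz], "rot": [wx, wy, wz], "gripper": gripper}, ...]. A call has 1 to 12 rows; each row shifts and turns the commanded pose from where the row before left it; what a row does not reach is not made up. A row lasts 1/10 s, in which the tool goes at most 50 mm and 8.59 degrees, less where a joint would pass 70% of its speed; a pose out of reach is approached as far as the arm can. A call is refused whole if a number of a shift passes 50 or a number of a turn 0.15, either way. A call with a gripper value outside its range is refused whole. The fingers move at their own pace and stop on an object; "grip_force" is the grip in N (left out, the last holds). Time passes only in rows, so rows that do not move let the fingers close. It gives the time, the measured TCP pose, the force, the opening and the grip force at its end, in the units of the state.
- manip.get_obs(): the state, without advancing time (a new reading comes with each control period).
- manip.get_image(name): name is "side" or "top"; returns the picture (400x640x3 uint8, red, green, blue); there is no depth.
- manip.calibration(name): a dict with "intrinsics" (3x3 intrinsics, pixels), "R" (3x3) and "t" (3): a world point X has camera coordinates R X + t. Camera axes: x right, y down, z forward; pixel columns grow to the right and rows downward; lengths in m; the calibration is good to about 2 mm. A picture is of the moment at which its call begins. calibration takes no time and is no camera call.
- manip.close_job(): hands the job in; it is judged then, once.
The state is a dict: "t": time; "joints": joint angles; "qvel": joint speeds; "effort": joint torques, N m; "tcp_pos": TCP position; "tcp_rot": TCP orientation; "force": force on the tool from outside, world axes, zero at the start; "wrist_torque": the same for the moment, N m; "grip_width": opening from 0.0 (shut) to 1.0 (fully open); "grasp_force": force on a finger pad.
Only numpy, scipy, OpenCV 4.12 (cv2) and the standard library are available. Lean on these libraries where they do the work, as an engineer would, in place of code of your own. Each camera call takes 0.05 s, during which the arm holds its last target. There are 200 camera calls.

## Working session

There is one attempt and no reset: what is moved stays moved. The work goes in short steps, Python scripts to look and compute and a tool call to move; the robot and the scene stay as the last step left them, time stands still between calls to the robot, and variables do not carry over. Pictures are saved under pics/ and viewed, at most 10 in all, crops included, and the job is handed in when it is done.

Besides the shell and the picture viewer there is one more tool, called after "Request:" as name(argument=value, ...) on one line, values as JSON. step_arm: Moves the arm, as the interface text tells. Its arguments: {"type":"object","properties":{"steps":{"type":"array","items":{"type":"object","properties":{"travel":{"type":"array","items":{"type":"number"}},"rot":{"type":"array","items":{"type":"number"}},"gripper":{"type":"number"}}}},"grip_force":{"type":"number"}},"required":["steps"]}

```bash
mkdir -p pics; ls; cat > h.py <<'E'
import numpy as np, cv2
from bench import manip
def save(n,f,crop=None,s=1):
    im=manip.get_image(n)[:,:,::-1].copy()
    cv2.imwrite('pics/full_'+f,im)
    if crop: im=im[crop[1]:crop[3],crop[0]:crop[2]]
    if s!=1: im=cv2.resize(im,None,fx=s,fy=s,interpolation=cv2.INTER_CUBIC)
    cv2.imwrite('pics/'+f,im); return im
def P(n):
    c=manip.calibration(n); return np.array(c['intrinsics'])@np.c_[np.array(c['R']),np.array(c['t'])]
def proj(n,X):
    p=P(n)@np.r_[X,1]; return p[:2]/p[2]
def tri(a,b):
    A=[]
    for n,(u,v) in (('top',a),('side',b)):
        p=P(n); A+= [u*p[2]-p[0], v*p[2]-p[1]]
    x=np.linalg.svd(np.array(A))[2][-1]; return x[:3]/x[3]
def onz(n,uv,z):
    p=P(n); H=np.c_[p[:,0],p[:,1],p[:,2]*z+p[:,3]]; x=np.linalg.solve(H,np.r_[uv,1]); return x[:2]/x[2]
E
python3 - <<'E'
from h import *
save('top','top0.png',s=1.25); save('side','side0.png',s=1.25)
for n in('top','side'):
    c=manip.calibration(n); R=np.array(c['R']); print(n,np.round(c['intrinsics'],1).tolist(),np.round(-R.T@np.array(c['t']),3),np.round(R,2).tolist())
o=manip.get_obs(); print(o['tcp_pos'],o['tcp_rot'],o['force'],o['t'])
E
```

```text
pics
top [[435.6, 0.0, 327.6], [0.0, 435.6, 196.2], [0.0, 0.0, 1.0]] [0.461 0.021 1.42 ] [[-0.03, -1.0, -0.02], [-1.0, 0.03, -0.07], [0.07, 0.02, -1.0]]
side [[390.8, 0.0, 321.6], [0.0, 390.8, 203.1], [0.0, 0.0, 1.0]] [ 0.521 -0.988  0.486] [[1.0, -0.04, -0.03], [-0.04, -0.4, -0.92], [0.02, 0.92, -0.4]]
[0.1897223  0.56908997 0.30165472] [-3.13990213e+00 -9.67319112e-05  2.81976349e+00] [ 0.23120046 -0.95281748  0.20914464] 0.1
```

View pics/top0.png

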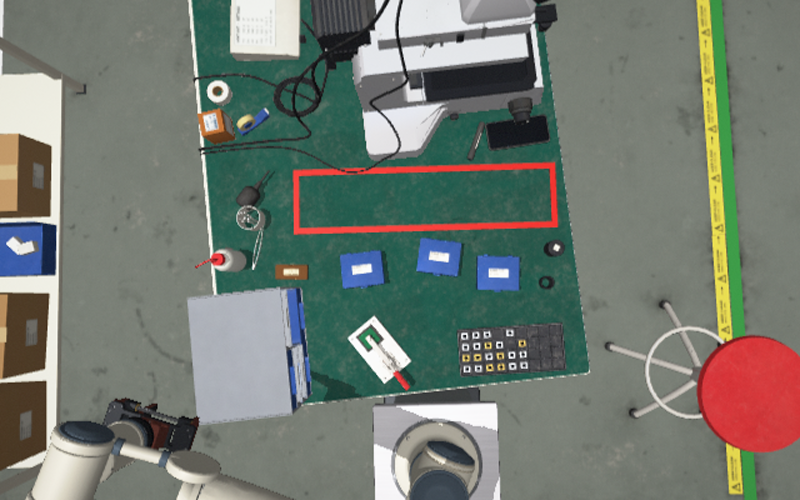

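View pics/side0.png

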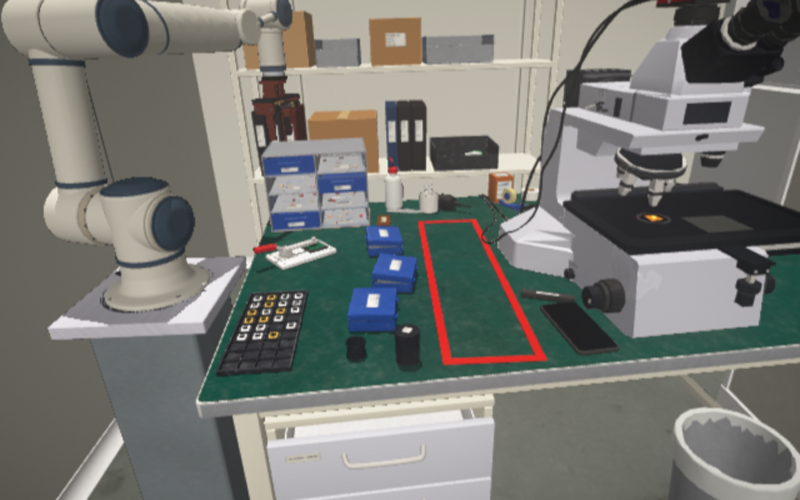

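The top view shows the three blue boxes at about (362,269), (440,257) and (498,273) in the enlarged picture, with the bay behind them at rows 170–228. The side view shows the same boxes at (384,240), (395,272) and (373,308). The can and loupe are at the right of the boxes. Next I fit a box model to the blue silhouettes in both views.

```bash
cat > fit.py <<'E'
from h import *
from scipy.optimize import minimize
def Ry(a): return np.array([[np.cos(a),0,np.sin(a)],[0,1,0],[-np.sin(a),0,np.cos(a)]])
def solids(x,y,yaw,lid):
    c,s=np.cos(yaw),np.sin(yaw); Rz=np.array([[c,-s,0],[s,c,0],[0,0,1]])
    def bx(x0,x1,w,z0,z1): return np.array([[a,b,d] for a in(x0,x1) for b in(-w,w) for d in(z0,z1)])
    lo=bx(-.0425,.0425,.0525,0,.022)
    h=np.array([.0447,0,.022]); L=Ry(lid)   # lid raises front: -x -> +z under +Ry
    ld=(bx(-.0425,.0425,.0525,.022,.036)-h)@L.T+h; lp=(bx(-.047,-.0425,.009,.023,.026)-h)@L.T+h
    t=np.array([x,y,0]); return [p@Rz.T+t for p in(lo,ld,lp)]
S=4
def render(n,par,off,shape):
    m=np.zeros((shape[0]*S,shape[1]*S),np.uint8)
    for p in solids(*par):
        q=np.array([proj(n,X) for X in p]); q=(q-off+.5)*S-.5
        cv2.fillConvexPoly(m,cv2.convexHull(np.round(q*16).astype(np.int32)),255,shift=4)
    return cv2.resize(m,(shape[1],shape[0]),interpolation=cv2.INTER_AREA)/255.
def blue(im):
    b,g,r=[im[:,:,i].astype(float) for i in range(3)]
    return np.clip((b-np.maximum(r,g)-5)/25,0,1)
E
python3 - <<'E'
from fit import *
im={n:cv2.imread(f'pics/full_{n}0.png') for n in('top','side')}
t0=[onz('top',np.array(p)/1.25,.03) for p in((362,269),(440,257),(498,273))]
msk={n:blue(im[n]) for n in im}
# fill white labels by closing
for n in msk: msk[n]=cv2.morphologyEx(msk[n],cv2.MORPH_CLOSE,np.ones((11,11)))
out=im['top'].copy(); outs=im['side'].copy()
for i,p in enumerate(t0):
    def cost(v):
        par=(p[0]+v[0]/1e3,p[1]+v[1]/1e3,v[2]/50,v[3]/50); e=0
        for n in im:
            c=proj(n,[p[0],p[1],.02]).astype(int); off=c-28; sh=(56,56)
            r=render(n,par,off,sh); k=(cv2.dilate(r,np.ones((7,7)))>0) if 0 else np.ones(sh,bool)
            m=msk[n][off[1]:off[1]+56,off[0]:off[0]+56]
            # only nearest component(s): mask out pixels further than 65mm-ish
            yy,xx=np.mgrid[:56,:56]; k=(abs(xx-28)<24)&(abs(yy-28)<(20))
            e+=(abs(r-m)*k).sum()
        return e+ (50*max(0,-v[3]/50))
    best=min((minimize(cost,[0,0,a,l],method='Nelder-Mead',options=dict(initial_simplex=np.array([[0,0,a,l],[6,0,a,l],[0,6,a,l],[0,0,a+5,l],[0,0,a,l+4]]),maxiter=400)) for a in(-6,0,6) for l in (1,4)),key=lambda r:r.fun)
    v=best.x; par=(p[0]+v[0]/1e3,p[1]+v[1]/1e3,v[2]/50,v[3]/50)
    print(i,np.round(par,4),round(best.fun,1))
    for n,o in(('top',out),('side',outs)):
        for s in solids(*par):
            q=cv2.convexHull(np.array([proj(n,X) for X in s],np.float32)); cv2.polylines(o,[np.round(q*16).astype(np.int32)],True,(0,255,255),1,shift=4)
A=np.r_[cv2.resize(out[180:245,255:465],(800,248),interpolation=2),cv2.resize(outs[165:300,270:480],(540,347),interpolation=2) if 0 else cv2.copyMakeBorder(cv2.resize(outs[170:285,270:370],(300,345),interpolation=2),0,0,0,500,0)]
cv2.imwrite('pics/fit0.png',A)
# tape
for n in('top','side'):
    g=im[n].astype(int); r=((g[:,:,2]>150)&(g[:,:,1]<90)&(g[:,:,0]<90)).astype(np.uint8)
    k,l,st,_=cv2.connectedComponentsWithStats(r)
    for j in range(1,k):
        if st[j][4]>150 and st[j][2]>60 and st[j][0]<450:
            c=cv2.findContours((l==j).astype(np.uint8),0,2)[0][0]; q=cv2.approxPolyDP(cv2.convexHull(c),6,True)[:,0]
            print(n,[(u.tolist(),np.round(onz(n,u,0),3).tolist()) for u in q])
E
```

```text
Traceback (most recent call last):
  File "fit.py", line 15, in render
    q=np.array([proj(n,X) for X in p]); q=(q-off+.5)*S-.5
                ~~~~^^^^^
  File "h.py", line 12, in proj
    p=P(n)@np.r_[X,1]; return p[:2]/p[2]
      ~^^^
  File "h.py", line 10, in P
    c=manip.calibration(n); return np.array(c['intrinsics'])@np.c_[np.array(c['R']),np.array(c['t'])]
ValueError: time passes only in moves, steps and waits
```

```bash
sed -i 's/^def P(n):/import functools\n@functools.cache\ndef P(n):/' h.py
cat > run0.py <<'E'
from fit import *
im={n:cv2.imread(f'pics/full_{n}0.png') for n in('top','side')}
t0=[onz('top',np.array(p)/1.25,.03) for p in((362,269),(440,257),(498,273))]
W={'top':(255,180,435,245),'side':(270,170,350,275)}
M={n:cv2.morphologyEx(blue(im[n]),cv2.MORPH_CLOSE,np.ones((11,11)))[W[n][1]:W[n][3],W[n][0]:W[n][2]] for n in im}
rd=lambda n,par:render(n,par,np.array(W[n][:2]),M[n].shape)
pars=[np.array([p[0],p[1],0,.04]) for p in t0]; sc=np.array([1e-3,1e-3,.02,.02])
for rnd in range(3):
  for i in range(3):
    oth={n:np.max([rd(n,pars[j]) for j in range(3) if j!=i],0) for n in im}
    p0=pars[i].copy()
    def cost(v):
        par=p0+v*sc; return sum(abs(np.maximum(oth[n],rd(n,par))-M[n]).sum() for n in im)+50*max(0,-par[3])
    r=min((minimize(cost,[0,0,a,0],method='Nelder-Mead',options=dict(initial_simplex=np.array([[0,0,a,0],[5,0,a,0],[0,5,a,0],[0,0,a+4,0],[0,0,a,3]],float),maxiter=150)) for a in((-5,5) if rnd==0 else (0,))),key=lambda r:r.fun)
    pars[i]=p0+r.x*sc; print(rnd,i,np.round(pars[i],4),round(r.fun,1))
np.save('pars.npy',pars)
o={n:im[n].copy() for n in im}
for n in o:
    o[n]=cv2.resize(o[n],None,fx=4,fy=4,interpolation=2)
    for par in pars:
        for s in solids(*par):
            q=cv2.convexHull(np.array([proj(n,X) for X in s],np.float32)); cv2.polylines(o[n],[np.round((q*4+1.5)*16).astype(np.int32)],True,(0,255,255),1,shift=4)
    x0,y0,x1,y1=np.array(W[n])*4; o[n]=o[n][y0:y1,x0:x1]
T=cv2.resize(o['top'],(720,260)); Z=np.zeros((320,720,3),np.uint8); s=cv2.resize(o['side'],(244,320)); Z[:,:244]=s
cv2.imwrite('pics/fit0.png',np.r_[T,Z])
for n in('top','side'):
    g=im[n].astype(int); r=((g[:,:,2]>150)&(g[:,:,1]<90)&(g[:,:,0]<90)).astype(np.uint8)
    k,l,st,_=cv2.connectedComponentsWithStats(r)
    for j in range(1,k):
        if st[j][4]>150 and st[j][2]>60 and st[j][0]<450:
            c=cv2.findContours((l==j).astype(np.uint8),0,2)[0][0]; q=cv2.approxPolyDP(cv2.convexHull(c),6,True)[:,0]
            print(n,[(u.tolist(),np.round(onz(n,u,0),3).tolist()) for u in q])
E
time python3 run0.py
```

```text
0 0 [0.4994 0.1752 0.0949 0.1062] 603.7
0 1 [ 0.5241 -0.0219 -0.1599  0.1802] 421.0
0 2 [ 0.4822 -0.1713 -0.0718  0.0156] 302.7
1 0 [0.4994 0.1752 0.0949 0.1062] 302.7
1 1 [ 0.5241 -0.0219 -0.1595  0.1761] 302.0
1 2 [ 0.4822 -0.1713 -0.0718  0.0156] 302.0
2 0 [0.4994 0.1752 0.0949 0.1062] 302.0
2 1 [ 0.5241 -0.0219 -0.1594  0.1757] 302.0
2 2 [ 0.4822 -0.1713 -0.0718  0.0156] 302.0
top [([443, 130], [0.764, -0.333]), ([445, 181], [0.595, -0.332]), ([235, 187], [0.597, 0.355]), ([235, 136], [0.767, 0.353])]
side [([335, 177], [0.605, 0.361]), ([380, 175], [0.772, 0.365]), ([436, 288], [0.766, -0.331]), ([355, 291], [0.6, -0.33])]
real	0m5.248s
user	0m5.512s
sys	0m0.400s
```

View pics/fit0.png

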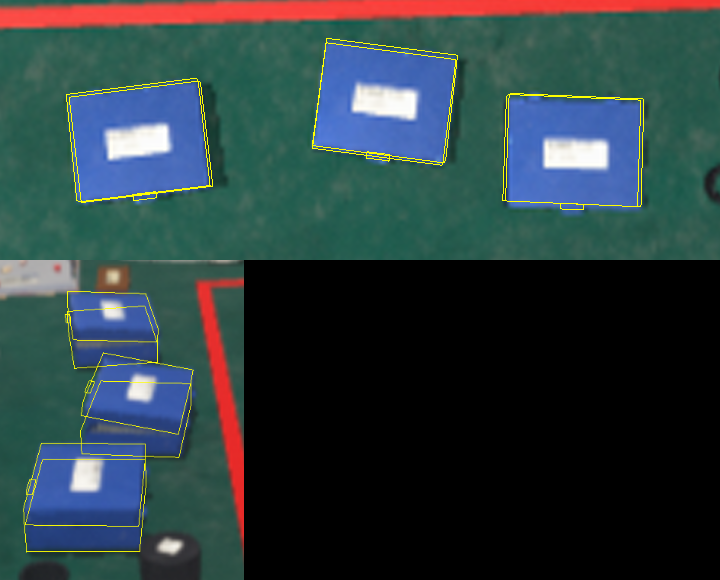

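The fit agrees in both views. The boxes are at (0.499, 0.175), (0.524, −0.022) and (0.482, −0.171), with yaws +0.095, −0.16 and −0.07. The inner bay runs about x 0.612–0.75. Next I compute the approach for the left box (A): a tilted, closed gripper hooking under its lip.

```bash
cat > plan.py <<'E'
from h import *
from scipy.spatial.transform import Rotation as Rn
B=np.load('pars.npy'); TILT=0.7
def loc(b,p): # box-local mm -> world m
    x,y,be,_=B[b]; return (np.array([x,y,0])+Rn.from_euler('z',be).apply(np.array(p)/1e3))
def rot(be,tilt=TILT): return Rn.from_rotvec(-tilt*np.array([-np.sin(be),np.cos(be),0]))*Rn.from_euler('xyz',[np.pi,0,np.pi+be])
def tcp(b,c,tilt=TILT): # tcp with leading upper corner C at local c (mm)
    R=rot(B[b][2],tilt); return loc(b,c)-R.apply([-.010,0,.080]),R  # tool x points back (-x local)... see check
def arc(b,phi,r=90.5,dz=0): # C local at lid angle phi (lip underside 1mm over hinge height)
    return np.array([44.7-r*np.cos(phi),0,22+r*np.sin(phi)])
def delta(a,b_): # (pos,R)->(pos,R): mm and rotvec
    return np.round((b_[0]-a[0])*1e3,1),np.round((b_[1]*a[1].inv()).as_rotvec(),3)
def now():
    o=manip.get_obs(); return np.array(o['tcp_pos']),Rn.from_euler('xyz',o['tcp_rot'])
E
python3 - <<'E'
from plan import *
R=rot(0); print(R.as_matrix().round(2))
n=now(); a=tcp(0,(-85,0,90)); b=tcp(0,(-85,0,15)); c=tcp(0,(-48,0,15))
for t in (a,b,c): print(t[0].round(4),delta(n,t)); n=t
n=tcp(0,arc(0,0))
for ph in np.arange(.1,1.9,.1):
    t=tcp(0,arc(0,ph)); print(round(ph,1),delta(n,t)[0]); n=t
E
```

```text
[[-0.76  0.    0.64]
 [ 0.    1.    0.  ]
 [-0.64  0.   -0.76]]
[0.3558 0.1615 0.1447] (array([ 166.1, -407.5, -156.9]), array([-0.078, -0.701,  0.4  ]))
[0.3558 0.1615 0.0697] (array([  0.,   0., -75.]), array([0., 0., 0.]))
[0.3927 0.1651 0.0697] (array([36.8,  3.5,  0. ]), array([0., 0., 0.]))
0.1 [0.5 0.  9. ]
0.2 [1.3 0.1 8.9]
0.3 [2.2 0.2 8.8]
0.4 [3.1 0.3 8.5]
0.5 [3.9 0.4 8.1]
0.6 [4.7 0.4 7.7]
0.7 [5.5 0.5 7.2]
0.8 [6.1 0.6 6.6]
0.9 [6.8 0.6 6. ]
1.0 [7.3 0.7 5.3]
1.1 [7.8 0.7 4.5]
1.2 [8.2 0.8 3.7]
1.3 [8.5 0.8 2.9]
1.4 [8.8 0.8 2. ]
1.5 [8.9 0.9 1.1]
1.6 [9.  0.9 0.2]
1.7 [ 9.   0.9 -0.7]
1.8 [ 8.9  0.8 -1.6]
```

Request:
step_arm(steps=[{"travel":[17,-34,0],"rot":[0,0,0],"gripper":0},{"travel":[17,-34,0],"rot":[0,0,0],"gripper":0},{"travel":[17,-34,0],"rot":[-0.013,-0.117,0.067],"gripper":0},{"travel":[17,-34,0],"rot":[-0.013,-0.117,0.067],"gripper":0},{"travel":[17,-34,0],"rot":[-0.013,-0.117,0.067],"gripper":0},{"travel":[17,-34,0],"rot":[-0.013,-0.117,0.067],"gripper":0},{"travel":[17,-34,0],"rot":[-0.013,-0.117,0.067],"gripper":0},{"travel":[17,-34,0],"rot":[-0.013,-0.117,0.067],"gripper":0},{"travel":[15,-34,-35],"rot":[0,0,0],"gripper":0},{"travel":[15,-34,-35],"rot":[0,0,0],"gripper":0},{"travel":[0,-34,-40],"rot":[0,0,0],"gripper":0},{"travel":[0,-34,-46],"rot":[0,0,0],"gripper":0}], grip_force=10)

```text
t: 1.3
tcp_pos: [0.3857, 0.1971, 0.1541]
tcp_rot: [-3.119, 0.678, -3.045]
force: [0.1, 1.1, 0.2]
grip_width: 0.007
grasp_force: 0.0
```

```bash
python3 - <<'E'
from plan import *
o=manip.get_obs(); print(o['force'],o['joints'],o['grip_width'],o['t'])
print(delta(now(),tcp(0,(-85,0,90)))); print(delta(now(),tcp(0,(-85,0,15))))
a=save('top','top1.png',(240,160,370,290),3); b=save('side','side1.png',(230,130,360,260),3)
cv2.imwrite('pics/v1.png',np.c_[a,b])
C=loc(0,(-85,0,90)); R=now()[1]; C=now()[0]+R.apply([-.01,0,.08])
print(proj('top',C),proj('side',C))
E
```

```text
[0.09403093 1.13060051 0.24163212] [ 0.5922748  -0.85542803  2.3212138  -0.36590937  1.09696266 -0.99592691] 0.007409523531003518 1.3
(array([-29.8, -35.6,  -9.3]), array([ 0.019, -0.02 ,  0.013]))
(array([-29.8, -35.6, -84.3]), array([ 0.019, -0.02 ,  0.013]))Traceback (most recent call last):
  File "<stdin>", line 5, in <module>
cv2.error: OpenCV(4.12.0) /io/opencv/modules/imgcodecs/src/loadsave.cpp:1058: error: (-215:Assertion failed) image.channels() == 1 || image.channels() == 3 || image.channels() == 4 in function 'imwrite_'
```

The wrist is close to the shoulder-joint limit, so tilt 0.7 is too much this near the base. I will use tilt 0.45 and approach closer to the wall.

```bash
sed -i 's/TILT=0.7/TILT=0.45/' plan.py; python3 - <<'E'
from plan import *
n=now(); a=tcp(0,(-58,0,90)); b=tcp(0,(-58,0,13)); c=tcp(0,(-45,0,13))
for t in (a,b,c): print(t[0].round(4),delta(n,t)); n=t
E
```

```text
[0.398  0.1656 0.1577] (array([ 14.2, -29.3,  10.3]), array([0.004, 0.218, 0.014]))
[0.398  0.1656 0.0807] (array([  0.,   0., -77.]), array([0., 0., 0.]))
[0.411  0.1668 0.0807] (array([12.9,  1.2,  0. ]), array([0., 0., 0.]))
```

Request:
step_arm(steps=[{"travel":[8,-15,6],"rot":[0.002,0.109,0.007],"gripper":0},{"travel":[6,-14,4],"rot":[0.002,0.109,0.007],"gripper":0},{"travel":[0,0,0],"rot":[0,0,0],"gripper":0}])

```text
t: 1.7
tcp_pos: [0.4013, 0.1687, 0.1702]
tcp_rot: [3.133, 0.466, -3.051]
force: [0.4, -0.7, 0.5]
grip_width: 0.005
grasp_force: 0.0
```

```bash
python3 - <<'E'
from plan import *
o=manip.get_obs(); print(o['force'],o['joints'],o['t'])
print(delta(now(),tcp(0,(-58,0,90)))); print(delta(now(),tcp(0,(-58,0,13))))
a=cv2.resize(save('top','top1.png')[160:290,240:370],None,fx=3,fy=3); b=cv2.resize(save('side','side1.png')[130:260,230:360],None,fx=3,fy=3)
C=now()[0]+now()[1].apply([-.01,0,.08])
for im,n,o in((a,'top',(240,160)),(b,'side',(230,130))):
    q=(proj(n,C)-o)*3+1; print(n,q); cv2.circle(im,tuple(int(v) for v in q),3,(0,255,255),1)
cv2.imwrite('pics/v1.png',cv2.hconcat([a,b]))
E
```

```text
[ 0.3931739  -0.67698553  0.53715437] [ 0.39864454 -0.72473215  2.16837424 -0.13451725  1.25142723 -1.25205463] 1.7
(array([ -3.2,  -3.1, -12.5]), array([-0.01 ,  0.015, -0.   ]))
(array([ -3.2,  -3.1, -89.5]), array([-0.01 ,  0.015, -0.   ]))
top [142.86670087 218.3111118 ]
side [172.16117083 116.78092228]
```

View pics/v1.png

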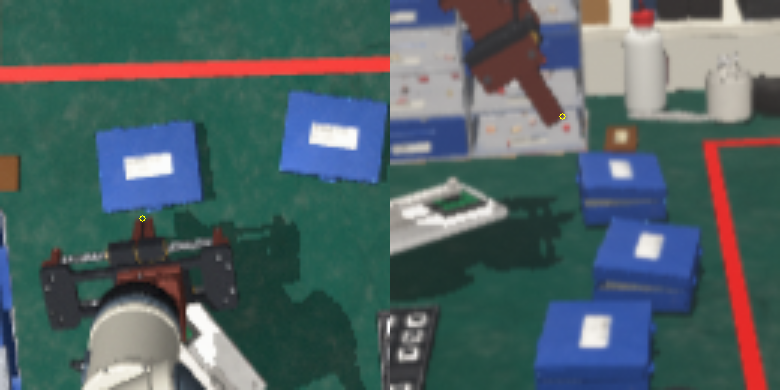

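The marker lies on the tip's leading corner in both views, and the tip is about 10 mm ahead of the lip. I now descend and move in under the lip.

Request:
step_arm(steps=[{"travel":[-3,-3,-40],"rot":[-0.01,0.015,0],"gripper":0},{"travel":[0,0,-35],"rot":[0,0,0],"gripper":0},{"travel":[0,0,-14],"rot":[0,0,0],"gripper":0},{"travel":[0,0,0],"rot":[0,0,0],"gripper":0},{"travel":[0,0,0],"rot":[0,0,0],"gripper":0}])

```text
t: 2.3
tcp_pos: [0.3954, 0.1675, 0.0771]
tcp_rot: [-3.139, 0.448, -3.04]
force: [0.1, -0.2, 0.2]
grip_width: 0.006
grasp_force: 0.1
```

```bash
python3 - <<'E'
from plan import *
o=manip.get_obs(); print(o['force'],o['joints'],o['t'])
print(delta(now(),tcp(0,(-58,0,13)))); print(delta(now(),tcp(0,(-45,0,13))))
E
```

```text
[ 0.08109513 -0.20938562  0.20670113] [ 0.40387731 -0.67985176  2.30515794 -0.14853681  1.09095168 -1.22786385] 2.3
(array([ 2.6, -1.9,  3.6]), array([ 0.002, -0.001, -0.006]))
(array([15.6, -0.7,  3.6]), array([ 0.002, -0.001, -0.006]))
```

Request:
step_arm(steps=[{"travel":[6,0,3],"rot":[0,0,0],"gripper":0},{"travel":[5,0,0],"rot":[0,0,0],"gripper":0},{"travel":[2,0,0],"rot":[0,0,0],"gripper":0},{"travel":[0,0,0],"rot":[0,0,0],"gripper":0}])

```text
t: 2.7
tcp_pos: [0.4094, 0.1662, 0.08]
tcp_rot: [-3.139, 0.446, -3.043]
force: [0.4, 0.4, 0.1]
grip_width: 0.003
grasp_force: 0.0
```

```bash
python3 - <<'E'
from plan import *
o=manip.get_obs(); print(o['force'],o['t'])
print(delta(now(),tcp(0,(-45,0,13))))
for ph in (.1,.2,.3,.4,.5): print(ph,delta(now(),tcp(0,arc(0,ph)))[0])
E
```

```text
[0.35480429 0.38947383 0.05224308] 2.7
(array([1.5, 0.6, 0.7]), array([ 0.002, -0.004, -0.003]))
0.1 [ 1.2  0.6 18.8]
0.2 [ 2.5  0.7 27.7]
0.3 [ 4.8  0.9 36.5]
0.4 [ 7.9  1.2 45. ]
0.5 [11.8  1.6 53.1]
```

Request:
step_arm(steps=[{"travel":[1.5,0,0],"rot":[0,0,0],"gripper":0},{"travel":[0.5,0,0],"rot":[0,0,0],"gripper":0},{"travel":[0,0,0],"rot":[0,0,0],"gripper":0}])

```text
t: 3.0
tcp_pos: [0.4112, 0.1661, 0.08]
tcp_rot: [-3.139, 0.446, -3.043]
force: [-1.2, 0.1, -0.5]
grip_width: 0.01
grasp_force: 0.0
```

Request:
step_arm(steps=[{"travel":[0,0,6],"rot":[0,0,0],"gripper":0},{"travel":[0.5,0,6],"rot":[0,0,0],"gripper":0},{"travel":[0.5,0,6],"rot":[0,0,0],"gripper":0},{"travel":[1,0,6],"rot":[0,0,0],"gripper":0},{"travel":[1,0,6],"rot":[0,0,0],"gripper":0},{"travel":[1.5,0,6],"rot":[0,0,0],"gripper":0},{"travel":[0,0,0],"rot":[0,0,0],"gripper":0}])

```text
t: 3.7
tcp_pos: [0.4163, 0.1664, 0.1175]
tcp_rot: [-3.14, 0.448, -3.043]
force: [-0.2, 0.0, 0.4]
grip_width: 0.008
grasp_force: 0.0
```

```bash
cat > look.py <<'E'
import sys
from plan import *
# look.py tag box : side crop + top crop around box
tag,b=sys.argv[1],int(sys.argv[2]); o=manip.get_obs(); print(np.round(o['force'],2),o['t'])
C=now()[0]+now()[1].apply([-.01,0,.08]); L=Rn.from_euler('z',-B[b][2]).apply(C-np.r_[B[b][:2],0])*1e3
print('C local',L.round(1),'phi',np.arctan2(L[2]-22,44.7-L[0]).round(3),'r',np.hypot(L[2]-22,44.7-L[0]).round(1))
ims=[]
for n in('top','side'):
    im=save(n,f'{n}_{tag}.png'); c=proj(n,loc(b,(0,0,50))).astype(int); x,y=c-50
    k=cv2.resize(im[max(y,0):y+100,x:x+100],(400,400),interpolation=2); ims.append(k)
cv2.imwrite(f'pics/v_{tag}.png',cv2.hconcat(ims))
E
python3 look.py a1 0
```

```text
[-0.15  0.02  0.36] 3.7
C local [-39.9  -0.9  49.7] phi 0.317 r 89.0
```

View pics/v_a1.png

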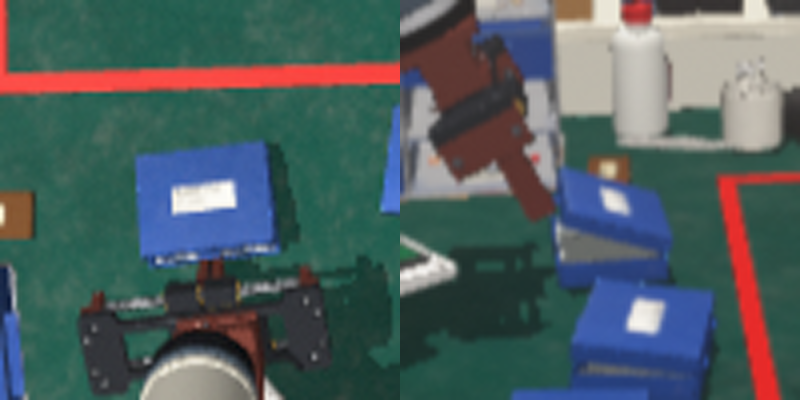

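The lid of box A is rising: the side crop shows it open with the base flat. I continue to about 0.5 rad, then probe in small steps.

Request:
step_arm(steps=[{"travel":[1.8,0.2,5],"rot":[0,0,0],"gripper":0},{"travel":[2.2,0.2,5],"rot":[0,0,0],"gripper":0},{"travel":[2.5,0.2,5],"rot":[0,0,0],"gripper":0},{"travel":[0,0,0],"rot":[0,0,0],"gripper":0}])

```text
t: 4.2
tcp_pos: [0.4229, 0.1669, 0.1323]
tcp_rot: [-3.14, 0.448, -3.043]
force: [-0.1, 1.3, 0.2]
grip_width: 0.01
grasp_force: 0.0
```

```bash
cat > st.py <<'E'
import sys
from plan import *
b=int(sys.argv[1]); o=manip.get_obs()
C=now()[0]+now()[1].apply([-.01,0,.08]); L=Rn.from_euler('z',-B[b][2]).apply(C-np.r_[B[b][:2],0])*1e3
ph=np.arctan2(L[2]-22,44.7-L[0]); print(np.round(o['force'],2),'C',L.round(1),'phi',ph.round(3),'r',np.hypot(L[2]-22,44.7-L[0]).round(1))
E
python3 st.py 0
```

```text
[-0.11  1.35  0.21] C [-33.3  -0.9  64.5] phi 0.499 r 88.8
```

```bash
cat > st.py <<'E'
import sys
from plan import *
b=int(sys.argv[1]); k=int(sys.argv[2]) if len(sys.argv)>2 else 5; F=[]
for i in range(k):
    manip.get_image('side'); F.append(manip.get_obs()['force'])
F=np.array(F)
C=now()[0]+now()[1].apply([-.01,0,.08]); Rb=Rn.from_euler('z',-B[b][2]); L=Rb.apply(C-np.r_[B[b][:2],0])*1e3
ph=np.arctan2(L[2]-22,44.7-L[0]); f=Rb.apply(F.mean(0)); print('F',f.round(2),'sd',F.std(0).round(2),'tang',(-f[0]*np.sin(ph)-f[2]*np.cos(ph)).round(2),'C',L.round(1),'phi',ph.round(3),'r',np.hypot(L[2]-22,44.7-L[0]).round(1),'t',manip.get_obs()['t'])
E
python3 st.py 0
```

```text
F [ 0.12  0.09 -0.4 ] sd [0.51 0.37 0.55] tang 0.3 C [-34.1  -1.   63.1] phi 0.481 r 88.9 t 4.45
```

Request:
step_arm(steps=[{"travel":[3,0.3,4.5],"rot":[0,0,0],"gripper":0},{"travel":[0,0,0],"rot":[0,0,0],"gripper":0}])

```text
t: 4.65
tcp_pos: [0.4256, 0.1672, 0.1362]
tcp_rot: [-3.14, 0.447, -3.043]
force: [-0.5, 0.4, -0.6]
grip_width: 0.005
grasp_force: 0.1
```

```bash
python3 st.py 0
```

```text
F [-0.24  0.27 -0.16] sd [0.6  0.49 0.58] tang 0.26 C [-31.   -1.   67.8] phi 0.543 r 88.5 t 4.9
```

Request:
step_arm(steps=[{"travel":[1.4,0.1,2.1],"rot":[0,0,0],"gripper":0},{"travel":[1.4,0.1,2.1],"rot":[0,0,0],"gripper":0},{"travel":[0,0,0],"rot":[0,0,0],"gripper":0}])

```text
t: 5.2
tcp_pos: [0.4282, 0.1674, 0.1402]
tcp_rot: [-3.14, 0.447, -3.043]
force: [-0.2, -0.3, 0.6]
grip_width: 0.007
grasp_force: 0.1
```

```bash
python3 st.py 0 4
```

```text
F [ 0.22 -0.44 -0.5 ] sd [0.94 0.37 0.09] tang 0.29 C [-28.1  -1.   72.1] phi 0.602 r 88.4 t 5.4
```

Request:
step_arm(steps=[{"travel":[1.5,0.1,2.1],"rot":[0,0,0],"gripper":0},{"travel":[1.5,0.1,2.1],"rot":[0,0,0],"gripper":0},{"travel":[0,0,0],"rot":[0,0,0],"gripper":0}])

```text
t: 5.7
tcp_pos: [0.4313, 0.1676, 0.1444]
tcp_rot: [-3.14, 0.447, -3.043]
force: [-0.8, 0.3, -1.0]
grip_width: 0.007
grasp_force: 0.1
```

```bash
python3 st.py 0 4
```

```text
F [ 0.09  0.2  -0.18] sd [0.55 0.52 0.36] tang 0.09 C [-25.1  -1.1  76.2] phi 0.66 r 88.4 t 5.9
```

Request:
step_arm(steps=[{"travel":[1.7,0.1,2.0],"rot":[0,0,0],"gripper":0},{"travel":[1.7,0.1,2.0],"rot":[0,0,0],"gripper":0},{"travel":[0,0,0],"rot":[0,0,0],"gripper":0}])

```text
t: 6.2
tcp_pos: [0.4347, 0.1678, 0.1484]
tcp_rot: [-3.14, 0.447, -3.043]
force: [0.3, -0.5, -0.2]
grip_width: 0.004
grasp_force: 0.0
```

```bash
python3 st.py 0 4
```

```text
F [0.22 0.13 0.22] sd [0.29 0.42 0.49] tang -0.31 C [-21.7  -1.3  80.3] phi 0.72 r 88.4 t 6.4
```

Request:
step_arm(steps=[{"travel":[1.8,0.2,1.9],"rot":[0,0,0],"gripper":0},{"travel":[1.8,0.2,1.9],"rot":[0,0,0],"gripper":0},{"travel":[0,0,0],"rot":[0,0,0],"gripper":0}])

```text
t: 6.7
tcp_pos: [0.4383, 0.1682, 0.1521]
tcp_rot: [-3.14, 0.447, -3.043]
force: [0.4, -0.4, -1.2]
grip_width: 0.008
grasp_force: 0.0
```

```bash
python3 st.py 0 4
```

```text
F [-0.07  0.07  0.11] sd [0.32 0.34 0.49] tang -0.03 C [-18.1  -1.2  84. ] phi 0.779 r 88.3 t 6.9
```

Request:
step_arm(steps=[{"travel":[2.2,0.2,2.0],"rot":[0,0,0],"gripper":0},{"travel":[2.2,0.2,2.0],"rot":[0,0,0],"gripper":0},{"travel":[0,0,0],"rot":[0,0,0],"gripper":0}])

```text
t: 7.2
tcp_pos: [0.4428, 0.1686, 0.1562]
tcp_rot: [-3.14, 0.447, -3.043]
force: [-0.2, -0.3, 0.4]
grip_width: 0.003
grasp_force: 0.0
```

```bash
python3 st.py 0 4
```

```text
F [0.16 0.22 0.09] sd [0.55 0.31 0.28] tang -0.17 C [-13.7  -1.2  88. ] phi 0.846 r 88.2 t 7.4
```

Request:
step_arm(steps=[{"travel":[2.3,0.2,1.9],"rot":[0,0,0],"gripper":0},{"travel":[2.3,0.2,1.9],"rot":[0,0,0],"gripper":0},{"travel":[0,0,0],"rot":[0,0,0],"gripper":0}])

```text
t: 7.7
tcp_pos: [0.4473, 0.169, 0.16]
tcp_rot: [-3.14, 0.447, -3.043]
force: [-0.8, 0.2, -0.6]
grip_width: 0.007
grasp_force: 0.0
```

```bash
python3 st.py 0 4
```

```text
F [-0.11  0.38  0.03] sd [0.27 0.3  0.44] tang 0.06 C [-9.1 -1.3 91.8] phi 0.914 r 88.1 t 7.9
```

```bash
cat > lidfit.py <<'E'
import sys
from fit import *
# lidfit.py box : grid on lid angle (and small x shift) using colour-blind "blue or white/grey interior" side+top masks
B=np.load('pars.npy'); b=int(sys.argv[1])
def shell(par):
    x,y,yaw,lid=par; lo,ld,lp=solids(*par); return lo,ld,lp
ims={n:save(n,f'lf_{n}.png') for n in('top','side')}
ref={n:cv2.imread(f'pics/full_{n}0.png') for n in ims}
res=[]
for ph in np.arange(.0,1.95,.05):
    e=0
    for n in ims:
        par=B[b].copy(); par[3]=ph
        c=proj(n,[par[0],par[1],.05]).astype(int); off=c-35; sl=np.s_[off[1]:off[1]+70,off[0]:off[0]+70]
        m=blue(ims[n])[sl]; r=render(n,par,off,(70,70))
        g=np.zeros((70,70)); # exclude other boxes
        for j in range(3):
            if j!=b: g=np.maximum(g,render(n,[*B[j][:3],B[j][3]],off,(70,70)))
        green=(ims[n][sl][:,:,1].astype(int)-ims[n][sl].astype(int)[:,:,[0,2]].max(2))>10
        k=(cv2.dilate(g,np.ones((5,5)))==0)
        e+=((r>.5)&green&k).sum()+((r<.5)&(m>.5)&k).sum()
    res.append((e,round(ph,2)))
print(sorted(res)[:5])
E
python3 lidfit.py 0
```

```text
[(np.int64(30), np.float64(0.95)), (np.int64(38), np.float64(0.9)), (np.int64(60), np.float64(0.85)), (np.int64(64), np.float64(1.0)), (np.int64(84), np.float64(0.8))]
```

Request:
step_arm(steps=[{"travel":[2.4,0.2,1.7],"rot":[0,0,0],"gripper":0},{"travel":[2.4,0.2,1.7],"rot":[0,0,0],"gripper":0},{"travel":[0,0,0],"rot":[0,0,0],"gripper":0}])

```text
t: 8.3
tcp_pos: [0.4521, 0.1694, 0.1632]
tcp_rot: [-3.14, 0.447, -3.043]
force: [-0.5, -0.3, -0.4]
grip_width: 0.006
grasp_force: 0.0
```

```bash
python3 st.py 0 4
```

```text
F [-0.04  0.05  0.19] sd [0.38 0.48 0.54] tang -0.07 C [-4.3 -1.3 95.2] phi 0.981 r 88.1 t 8.5
```

The lid fit gives 0.93 rad, which matches the finger position.

Request:
step_arm(steps=[{"travel":[2.6,0.2,1.6],"rot":[0,0,0],"gripper":0},{"travel":[2.6,0.2,1.5],"rot":[0,0,0],"gripper":0},{"travel":[0,0,0],"rot":[0,0,0],"gripper":0}])

```text
t: 8.8
tcp_pos: [0.4574, 0.1698, 0.1664]
tcp_rot: [-3.14, 0.447, -3.043]
force: [0.0, -0.2, -0.1]
grip_width: 0.006
grasp_force: 0.0
```

```bash
python3 st.py 0 4
```

```text
F [-0.15 -0.04  0.17] sd [0.42 0.17 0.14] tang 0.04 C [ 0.9 -1.4 98.3] phi 1.05 r 88.0 t 9.0
```

Request:
step_arm(steps=[{"travel":[2.7,0.2,1.4],"rot":[0,0,0],"gripper":0},{"travel":[2.7,0.2,1.3],"rot":[0,0,0],"gripper":0},{"travel":[0,0,0],"rot":[0,0,0],"gripper":0}])

```text
t: 9.3
tcp_pos: [0.4628, 0.1702, 0.169]
tcp_rot: [-3.14, 0.447, -3.043]
force: [1.0, -0.8, 0.3]
grip_width: 0.006
grasp_force: 0.0
```

```bash
python3 st.py 0 4
```

```text
F [ 0.42  0.39 -0.27] sd [0.53 0.53 0.34] tang -0.26 C [  6.3  -1.5 101. ] phi 1.118 r 87.8 t 9.5
```

Request:
step_arm(steps=[{"travel":[2.8,0.3,1.2],"rot":[0,0,0],"gripper":0},{"travel":[2.8,0.3,1.1],"rot":[0,0,0],"gripper":0},{"travel":[2.8,0.2,1.0],"rot":[0,0,0],"gripper":0},{"travel":[0,0,0],"rot":[0,0,0],"gripper":0}])

```text
t: 9.9
tcp_pos: [0.4712, 0.171, 0.1723]
tcp_rot: [-3.14, 0.447, -3.043]
force: [-0.2, 0.2, 0.1]
grip_width: 0.002
grasp_force: 0.0
```

```bash
python3 st.py 0 4; python3 lidfit.py 0; python3 - <<'E'
from plan import *
n=tcp(0,arc(0,1.22,88))
for p in(1.4,1.6,1.75,1.8): print(p,delta(n,tcp(0,arc(0,p,88)))[0])
E
```

```text
F [0.21 0.07 0.13] sd [0.45 0.56 0.48] tang -0.25 C [ 14.8  -1.5 104.3] phi 1.222 r 87.6 t 10.1
[(np.int64(47), np.float64(1.25)), (np.int64(62), np.float64(1.2)), (np.int64(73), np.float64(1.3)), (np.int64(84), np.float64(1.15)), (np.int64(107), np.float64(1.35))]
1.4 [15.2  1.4  4.1]
1.6 [32.7  3.1  5.3]
1.75 [45.7  4.4  4. ]
1.8 [50.   4.8  3.1]
```

Box A is past 1.2 rad, so its hinge is sound. I open it most of the way.

Request:
step_arm(steps=[{"travel":[5,0.5,1.6],"rot":[0,0,0],"gripper":0},{"travel":[5,0.5,1.4],"rot":[0,0,0],"gripper":0},{"travel":[5,0.5,1.1],"rot":[0,0,0],"gripper":0},{"travel":[6,0.6,0.8],"rot":[0,0,0],"gripper":0},{"travel":[6,0.6,0.4],"rot":[0,0,0],"gripper":0},{"travel":[6,0.6,0],"rot":[0,0,0],"gripper":0},{"travel":[6,0.6,-0.4],"rot":[0,0,0],"gripper":0},{"travel":[5,0.5,-0.6],"rot":[0,0,0],"gripper":0},{"travel":[0,0,0],"rot":[0,0,0],"gripper":0}])

```text
t: 11.1
tcp_pos: [0.5153, 0.1754, 0.1762]
tcp_rot: [-3.139, 0.446, -3.043]
force: [0.1, -0.6, -0.2]
grip_width: 0.003
grasp_force: 0.0
```

```bash
python3 st.py 0 4; python3 lidfit.py 0
```

```text
F [-0.03 -0.44 -0.07] sd [0.5  0.56 0.47] tang 0.02 C [ 58.9  -1.3 108.7] phi 1.734 r 87.9 t 11.3
[(np.int64(129), np.float64(1.75)), (np.int64(166), np.float64(1.8)), (np.int64(178), np.float64(1.7)), (np.int64(227), np.float64(1.85)), (np.int64(261), np.float64(1.65))]
```

Request:
step_arm(steps=[{"travel":[3,0.3,-0.5],"rot":[0,0,0],"gripper":0},{"travel":[3,0.3,-0.5],"rot":[0,0,0],"gripper":0},{"travel":[0,0,0],"rot":[0,0,0],"gripper":0}])

```text
t: 11.7
tcp_pos: [0.521, 0.176, 0.1752]
tcp_rot: [-3.139, 0.446, -3.043]
force: [-0.2, 0.3, -0.3]
grip_width: 0.004
grasp_force: 0.0
```

```bash
python3 st.py 0 4
```

```text
F [-0.03 -0.07  0.44] sd [0.29 0.64 0.29] tang 0.13 C [ 65.   -1.3 107.6] phi 1.804 r 87.9 t 11.9
```

Request:
step_arm(steps=[{"travel":[1.5,0.1,-0.3],"rot":[0,0,0],"gripper":0},{"travel":[0,0,0],"rot":[0,0,0],"gripper":0}])

```text
t: 12.1
tcp_pos: [0.5223, 0.1761, 0.175]
tcp_rot: [-3.139, 0.446, -3.042]
force: [0.2, -0.7, -0.5]
grip_width: 0.008
grasp_force: 0.1
```

```bash
python3 st.py 0 4
```

```text
F [0.13 0.24 0.03] sd [0.21 0.67 0.39] tang -0.12 C [ 66.5  -1.4 107.2] phi 1.821 r 88.0 t 12.3
```

Request:
step_arm(steps=[{"travel":[1.5,0.1,-0.3],"rot":[0,0,0],"gripper":0},{"travel":[0,0,0],"rot":[0,0,0],"gripper":0}])

```text
t: 12.5
tcp_pos: [0.5239, 0.1762, 0.1747]
tcp_rot: [-3.14, 0.446, -3.043]
force: [-1.4, 0.4, -1.1]
grip_width: 0.007
grasp_force: 0.1
```

```bash
python3 st.py 0 5
```

```text
F [-0.47  0.55 -0.09] sd [0.24 0.71 0.58] tang 0.43 C [ 68.   -1.4 107. ] phi 1.838 r 88.1 t 12.75
```

Request:
step_arm(steps=[{"travel":[1.2,0.1,-0.3],"rot":[0,0,0],"gripper":0},{"travel":[0,0,0],"rot":[0,0,0],"gripper":0}])

```text
t: 12.95
tcp_pos: [0.5249, 0.1763, 0.1744]
tcp_rot: [-3.14, 0.446, -3.043]
force: [-2.9, -0.3, 1.5]
grip_width: 0.007
grasp_force: 1.4
```

```bash
python3 st.py 0 5; python3 lidfit.py 0
```

```text
F [-2.3   0.06  0.98] sd [0.48 0.34 0.4 ] tang 2.48 C [ 69.   -1.4 106.5] phi 1.851 r 88.0 t 13.2
[(np.int64(127), np.float64(1.85)), (np.int64(147), np.float64(1.9)), (np.int64(178), np.float64(1.8)), (np.int64(256), np.float64(1.75)), (np.int64(336), np.float64(1.7))]
```

Box A's stop was felt at 2.5 N, at about 1.83 rad. I retreat and go to the middle box (B).

```bash
python3 - <<'E'
from plan import *
n=now(); n=(n[0]+np.array([-.05,-.005,.0]),n[1]); a=tcp(1,(-60,0,90)); b=tcp(1,(-60,0,12)); c=tcp(1,(-44.5,0,12))
for t in (a,b,c): print(t[0].round(4),delta(n,t)); n=t
for p in((553,247),(546,281)): print(onz('top',np.array(p)/1.25,.04))
E
```

```text
[ 0.4216 -0.0054  0.1577] (array([ -53.3, -176.6,  -16.7]), array([ 0.002, -0.004, -0.258]))
[ 0.4216 -0.0054  0.0797] (array([  0.,   0., -78.]), array([0., 0., 0.]))
[ 0.4369 -0.0079  0.0797] (array([15.3, -2.5,  0. ]), array([0., 0., 0.]))
[ 0.53933894 -0.31149414]
[ 0.45427339 -0.29005151]
```

Request:
step_arm(steps=[{"travel":[-20,-2,0],"rot":[0,0,0],"gripper":0},{"travel":[-30,-3,0],"rot":[0,0,0],"gripper":0},{"travel":[-25,-2,-2],"rot":[0,0,0],"gripper":0},{"travel":[-20,-40,-5],"rot":[0,0,-0.06],"gripper":0},{"travel":[-8,-45,-5],"rot":[0,0,-0.07],"gripper":0},{"travel":[0,-45,-5],"rot":[0,0,-0.07],"gripper":0},{"travel":[0,-44.6,0],"rot":[0,0,-0.058],"gripper":0},{"travel":[0,0,-20],"rot":[0,0,0],"gripper":0},{"travel":[0,0,-25],"rot":[0,0,0],"gripper":0},{"travel":[0,0,-20],"rot":[0,0,0],"gripper":0},{"travel":[0,0,0],"rot":[0,0,0],"gripper":0},{"travel":[0,0,0],"rot":[0,0,0],"gripper":0}])

```text
t: 14.5
tcp_pos: [0.4222, -0.0054, 0.093]
tcp_rot: [-3.139, 0.447, 2.983]
force: [0.2, -0.3, -0.4]
grip_width: 0.005
grasp_force: 0.0
```

```bash
python3 st.py 1 1; python3 - <<'E'
from plan import *
print(delta(now(),tcp(1,(-44.5,0,12))))
E
```

```text
F [ 0.09 -0.29  0.42] sd [0. 0. 0.] tang -0.42 C [-59.1   0.1  26.2] phi 0.04 r 103.9 t 14.55
(array([ 14.3,  -2.5, -14.2]), array([ 0.002, -0.002,  0.   ]))
```

Request:
step_arm(steps=[{"travel":[0,0,-13],"rot":[0,0,0],"gripper":0},{"travel":[5,-0.8,0],"rot":[0,0,0],"gripper":0},{"travel":[5,-0.9,0],"rot":[0,0,0],"gripper":0},{"travel":[2,-0.4,0],"rot":[0,0,0],"gripper":0},{"travel":[0,0,0],"rot":[0,0,0],"gripper":0}])

```text
t: 15.05
tcp_pos: [0.4344, -0.0075, 0.0797]
tcp_rot: [-3.139, 0.447, 2.983]
force: [0.5, 0.3, -0.7]
grip_width: 0.005
grasp_force: 0.0
```

```bash
python3 st.py 1 3
```

```text
F [-0.24  0.21  0.6 ] sd [0.41 0.12 0.71] tang -0.63 C [-47.6  -0.2  11.7] phi -0.111 r 92.9 t 15.2
```

Request:
step_arm(steps=[{"travel":[1.5,-0.2,0],"rot":[0,0,0],"gripper":0},{"travel":[0,0,0],"rot":[0,0,0],"gripper":0}])

```text
t: 15.4
tcp_pos: [0.4356, -0.0077, 0.0796]
tcp_rot: [-3.14, 0.447, 2.983]
force: [-0.3, 0.2, 0.6]
grip_width: 0.004
grasp_force: 0.0
```

```bash
python3 st.py 1 3
```

```text
F [ 0.04 -0.29 -0.5 ] sd [0.38 0.34 0.55] tang 0.5 C [-46.2  -0.1  11.7] phi -0.113 r 91.5 t 15.55
```

Request:
step_arm(steps=[{"travel":[1.2,-0.2,0],"rot":[0,0,0],"gripper":0},{"travel":[0.8,-0.1,0],"rot":[0,0,0],"gripper":0},{"travel":[0,0,0],"rot":[0,0,0],"gripper":0}])

```text
t: 15.85
tcp_pos: [0.4376, -0.008, 0.0795]
tcp_rot: [-3.14, 0.447, 2.983]
force: [0.1, -0.2, -0.7]
grip_width: 0.005
grasp_force: 0.0
```

```bash
python3 st.py 1 3;  python3 - <<'E'
from plan import *
n=now()
for p in(.1,.2,.3,.4,.5): t=tcp(1,arc(1,p,89)); print(p,delta(n,t)[0]); n=t
E
```

```text
F [-0.43 -0.35 -0.8 ] sd [0.04 0.65 0.12] tang 0.74 C [-44.1  -0.1  11.6] phi -0.116 r 89.5 t 16.0
0.1 [ 0.  -0.  19.1]
0.2 [ 1.3 -0.2  8.8]
0.3 [ 2.2 -0.3  8.6]
0.4 [ 3.  -0.5  8.4]
0.5 [ 3.8 -0.6  8. ]
```

Request:
step_arm(steps=[{"travel":[0,0,6],"rot":[0,0,0],"gripper":0},{"travel":[0.3,0,7],"rot":[0,0,0],"gripper":0},{"travel":[0.5,0,7],"rot":[0,0,0],"gripper":0},{"travel":[1,-0.2,7],"rot":[0,0,0],"gripper":0},{"travel":[1.5,-0.3,7],"rot":[0,0,0],"gripper":0},{"travel":[2,-0.3,7],"rot":[0,0,0],"gripper":0},{"travel":[2.5,-0.4,6.5],"rot":[0,0,0],"gripper":0},{"travel":[2.5,-0.4,5.5],"rot":[0,0,0],"gripper":0},{"travel":[0,0,0],"rot":[0,0,0],"gripper":0}])

```text
t: 16.9
tcp_pos: [0.4485, -0.0097, 0.1337]
tcp_rot: [-3.14, 0.448, 2.983]
force: [0.1, -0.6, -0.6]
grip_width: 0.005
grasp_force: 0.0
```

```bash
python3 st.py 1 3; python3 lidfit.py 1
```

```text
F [-0.14 -0.16 -0.17] sd [0.13 0.53 0.54] tang 0.21 C [-33.7  -0.1  64.5] phi 0.496 r 89.2 t 17.05
[(np.int64(220), np.float64(0.65)), (np.int64(224), np.float64(0.6)), (np.int64(225), np.float64(0.7)), (np.int64(230), np.float64(0.55)), (np.int64(233), np.float64(0.75))]
```

Request:
step_arm(steps=[{"travel":[1.5,-0.3,2.2],"rot":[0,0,0],"gripper":0},{"travel":[1.6,-0.3,2.2],"rot":[0,0,0],"gripper":0},{"travel":[0,0,0],"rot":[0,0,0],"gripper":0}])

```text
t: 17.45
tcp_pos: [0.4511, -0.0102, 0.1372]
tcp_rot: [-3.14, 0.447, 2.983]
force: [-0.5, -0.2, -0.0]
grip_width: 0.002
grasp_force: 0.2
```

```bash
python3 -c "
import numpy as np; b=np.load('pars.npy'); b[0,3]=1.83; np.save('pars.npy',b)"; python3 st.py 1 4; python3 lidfit.py 1
```

```text
F [ 0.39 -0.08  0.24] sd [0.38 0.49 0.6 ] tang -0.41 C [-30.5  -0.2  69.1] phi 0.56 r 88.7 t 17.65
[(np.int64(31), np.float64(0.65)), (np.int64(32), np.float64(0.7)), (np.int64(37), np.float64(0.75)), (np.int64(38), np.float64(0.6)), (np.int64(45), np.float64(0.55))]
```

Request:
step_arm(steps=[{"travel":[1.3,-0.2,1.9],"rot":[0,0,0],"gripper":0},{"travel":[1.3,-0.2,1.9],"rot":[0,0,0],"gripper":0},{"travel":[1.4,-0.2,1.8],"rot":[0,0,0],"gripper":0},{"travel":[0,0,0],"rot":[0,0,0],"gripper":0}])

```text
t: 18.15
tcp_pos: [0.4552, -0.0108, 0.1429]
tcp_rot: [-3.14, 0.447, 2.983]
force: [-0.2, -0.0, -0.4]
grip_width: 0.001
grasp_force: 0.0
```

```bash
python3 st.py 1 4
```

```text
F [-0.29 -0.23 -0.28] sd [0.19 0.21 0.29] tang 0.4 C [-26.4  -0.1  74.7] phi 0.638 r 88.5 t 18.35
```

Request:
step_arm(steps=[{"travel":[1.5,-0.2,1.8],"rot":[0,0,0],"gripper":0},{"travel":[1.5,-0.3,1.8],"rot":[0,0,0],"gripper":0},{"travel":[1.5,-0.2,1.7],"rot":[0,0,0],"gripper":0},{"travel":[0,0,0],"rot":[0,0,0],"gripper":0}])

```text
t: 18.75
tcp_pos: [0.4597, -0.0115, 0.1482]
tcp_rot: [-3.14, 0.447, 2.983]
force: [-0.6, -0.1, 0.0]
grip_width: 0.005
grasp_force: 0.0
```

```bash
python3 st.py 1 4; python3 lidfit.py 1
```

```text
F [0.22 0.49 0.19] sd [0.1  0.28 0.31] tang -0.28 C [-21.9  -0.1  80. ] phi 0.717 r 88.3 t 18.95
[(np.int64(29), np.float64(0.8)), (np.int64(31), np.float64(0.75)), (np.int64(33), np.float64(0.85)), (np.int64(35), np.float64(0.9)), (np.int64(37), np.float64(0.7))]
```

Request:
step_arm(steps=[{"travel":[1.7,-0.3,1.7],"rot":[0,0,0],"gripper":0},{"travel":[1.7,-0.3,1.7],"rot":[0,0,0],"gripper":0},{"travel":[1.7,-0.3,1.6],"rot":[0,0,0],"gripper":0},{"travel":[0,0,0],"rot":[0,0,0],"gripper":0}])

```text
t: 19.45
tcp_pos: [0.4648, -0.0124, 0.1532]
tcp_rot: [-3.14, 0.447, 2.983]
force: [-1.6, -0.0, -0.3]
grip_width: 0.007
grasp_force: 0.0
```

```bash
python3 st.py 1 4
```

```text
F [-0.36  0.25  0.2 ] sd [0.23 0.59 0.42] tang 0.12 C [-16.7  -0.2  85. ] phi 0.798 r 88.0 t 19.65
```

Request:
step_arm(steps=[{"travel":[1.8,-0.3,1.6],"rot":[0,0,0],"gripper":0},{"travel":[1.8,-0.3,1.6],"rot":[0,0,0],"gripper":0},{"travel":[1.8,-0.3,1.5],"rot":[0,0,0],"gripper":0},{"travel":[0,0,0],"rot":[0,0,0],"gripper":0}])

```text
t: 20.05
tcp_pos: [0.4701, -0.0133, 0.1576]
tcp_rot: [-3.14, 0.447, 2.983]
force: [0.3, 1.2, -0.2]
grip_width: 0.005
grasp_force: 0.1
```

```bash
python3 st.py 1 4
```

```text
F [0.02 0.11 0.37] sd [0.45 0.34 0.49] tang -0.25 C [-11.2  -0.2  89.8] phi 0.882 r 87.9 t 20.25
```

Request:
step_arm(steps=[{"travel":[2.0,-0.3,1.5],"rot":[0,0,0],"gripper":0},{"travel":[2.0,-0.3,1.4],"rot":[0,0,0],"gripper":0},{"travel":[2.0,-0.3,1.4],"rot":[0,0,0],"gripper":0},{"travel":[0,0,0],"rot":[0,0,0],"gripper":0}])

```text
t: 20.65
tcp_pos: [0.4762, -0.0142, 0.162]
tcp_rot: [-3.14, 0.447, 2.983]
force: [-1.0, -0.7, 0.7]
grip_width: 0.002
grasp_force: 0.4
```

```bash
python3 st.py 1 4; python3 lidfit.py 1
```

```text
F [-1.14 -0.26  0.07] sd [0.65 0.23 0.17] tang 0.9 C [-5.1 -0.2 94. ] phi 0.966 r 87.6 t 20.85
[(np.int64(25), np.float64(1.05)), (np.int64(27), np.float64(1.0)), (np.int64(27), np.float64(1.1)), (np.int64(30), np.float64(1.15)), (np.int64(31), np.float64(0.95))]
```

Force is rising slightly, so I take a smaller step.

Request:
step_arm(steps=[{"travel":[1.3,-0.2,0.8],"rot":[0,0,0],"gripper":0},{"travel":[1.2,-0.2,0.8],"rot":[0,0,0],"gripper":0},{"travel":[0,0,0],"rot":[0,0,0],"gripper":0}])

```text
t: 21.25
tcp_pos: [0.4784, -0.0145, 0.1633]
tcp_rot: [-3.14, 0.446, 2.983]
force: [-2.7, 0.6, 0.1]
grip_width: 0.006
grasp_force: 1.2
```

```bash
python3 st.py 1 5
```

```text
F [-3.    0.34  0.43] sd [0.14 0.37 0.25] tang 2.29 C [-2.8 -0.1 95.4] phi 0.996 r 87.4 t 21.5
```

Box B binds: 3 N persists at about 0.98 rad. I back off and go to the right box (C).

```bash
python3 - <<'E'
from plan import *
n=now(); n=(n[0]+np.array([-.06,.009,-.02]),n[1]); a=tcp(2,(-60,0,60)); b=tcp(2,(-60,0,12)); c=tcp(2,(-44.5,0,12))
for t in (a,b,c): print(t[0].round(4),delta(n,t)); n=t
E
```

```text
[ 0.3787 -0.1639  0.1277] (array([ -39.7, -158.4,  -15.6]), array([ 0.001, -0.004,  0.088]))
[ 0.3787 -0.1639  0.0797] (array([  0.,   0., -48.]), array([0., 0., 0.]))
[ 0.3941 -0.165   0.0797] (array([15.5, -1.1,  0. ]), array([0., 0., 0.]))
```

Request:
step_arm(steps=[{"travel":[-5,1,-4],"rot":[0,0,0],"gripper":0},{"travel":[-20,3,-8],"rot":[0,0,0],"gripper":0},{"travel":[-35,5,-8],"rot":[0,0,0],"gripper":0},{"travel":[-20,-10,0],"rot":[0,0,0],"gripper":0},{"travel":[-12,-35,0],"rot":[0,0,0.03],"gripper":0},{"travel":[-8,-38,0],"rot":[0,0,0.03],"gripper":0},{"travel":[0,-40,0],"rot":[0,0,0.028],"gripper":0},{"travel":[0,-35.4,-15],"rot":[0,0,0],"gripper":0},{"travel":[0,0,-25],"rot":[0,0,0],"gripper":0},{"travel":[0,0,-20],"rot":[0,0,0],"gripper":0},{"travel":[0,0,0],"rot":[0,0,0],"gripper":0},{"travel":[0,0,0],"rot":[0,0,0],"gripper":0}])

```text
t: 22.7
tcp_pos: [0.3902, -0.165, 0.0836]
tcp_rot: [-3.139, 0.438, 3.071]
force: [0.7, -0.4, 1.5]
grip_width: 0.005
grasp_force: 0.0
```

```bash
python3 st.py 2 2; python3 - <<'E'
from plan import *
print(delta(now(),tcp(2,(-44.3,0,12))))
E
python3 lidfit.py 1
```

```text
F [-0.02 -0.07  0.87] sd [0.21 0.99 0.34] tang -0.87 C [-48.5  -0.6  16.9] phi -0.054 r 93.3 t 22.8
(array([ 3.5,  0.1, -5.4]), array([ 0.003, -0.01 , -0.   ]))
[(np.int64(35), np.float64(1.05)), (np.int64(36), np.float64(1.0)), (np.int64(37), np.float64(0.95)), (np.int64(37), np.float64(1.1)), (np.int64(40), np.float64(1.15))]
```

Request:
step_arm(steps=[{"travel":[0,0,-4.5],"rot":[0,0,0],"gripper":0},{"travel":[2,0,0],"rot":[0,0,0],"gripper":0},{"travel":[1.5,0,0],"rot":[0,0,0],"gripper":0},{"travel":[0,0,0],"rot":[0,0,0],"gripper":0}])

```text
t: 23.3
tcp_pos: [0.3938, -0.1649, 0.0789]
tcp_rot: [-3.139, 0.437, 3.071]
force: [-0.1, 0.1, 0.8]
grip_width: 0.005
grasp_force: 0.0
```

```bash
python3 st.py 2 3; python3 - <<'E'
from plan import *
print(delta(now(),tcp(2,(-44.3,0,12)))); print(manip.get_obs()['joints'])
E
```

```text
F [ 0.57 -0.23 -0.02] sd [0.12 0.18 0.31] tang 0.09 C [-45.8  -0.2  10.6] phi -0.125 r 91.3 t 23.45
(array([ 0.7, -0. ,  0.9]), array([ 0.001, -0.013,  0.   ]))
[-0.61527576 -0.68003508  2.29973324  0.24004076  1.1512461  -2.17156712]
```

Request:
step_arm(steps=[{"travel":[1.5,0,0],"rot":[0,0,0],"gripper":0},{"travel":[0.5,0,6],"rot":[0,0,0],"gripper":0},{"travel":[0.3,0,6],"rot":[0,0,0],"gripper":0},{"travel":[0.5,0,6],"rot":[0,0,0],"gripper":0},{"travel":[0.8,0,6],"rot":[0,0,0],"gripper":0},{"travel":[1,-0.1,6],"rot":[0,0,0],"gripper":0},{"travel":[1.3,-0.1,6],"rot":[0,0,0],"gripper":0},{"travel":[0,0,0],"rot":[0,0,0],"gripper":0}])

```text
t: 24.25
tcp_pos: [0.4002, -0.1655, 0.1165]
tcp_rot: [-3.138, 0.44, 3.071]
force: [0.0, -0.5, 0.1]
grip_width: 0.002
grasp_force: 0.0
```

```bash
python3 -c "
import numpy as np; b=np.load('pars.npy'); b[1,3]=.98; np.save('pars.npy',b)"; python3 st.py 2 3; python3 lidfit.py 2
```

```text
F [-0.6  -0.25 -0.31] sd [0.08 0.63 0.21] tang 0.47 C [-39.8  -0.   46.7] phi 0.284 r 88.0 t 24.4
[(np.int64(59), np.float64(0.4)), (np.int64(61), np.float64(0.35)), (np.int64(74), np.float64(0.3)), (np.int64(79), np.float64(0.45)), (np.int64(90), np.float64(0.25))]
```

Request:
step_arm(steps=[{"travel":[2,-0.1,5.5],"rot":[0,0,0],"gripper":0},{"travel":[2.3,-0.2,5.2],"rot":[0,0,0],"gripper":0},{"travel":[2.5,-0.2,5],"rot":[0,0,0],"gripper":0},{"travel":[2.6,-0.2,4.8],"rot":[0,0,0],"gripper":0},{"travel":[2.5,-0.2,4.5],"rot":[0,0,0],"gripper":0},{"travel":[0,0,0],"rot":[0,0,0],"gripper":0}])

```text
t: 25.1
tcp_pos: [0.412, -0.1663, 0.1409]
tcp_rot: [-3.138, 0.439, 3.071]
force: [0.0, 0.8, -0.5]
grip_width: 0.007
grasp_force: 0.0
```

```bash
python3 st.py 2 3
```

```text
F [ 0.3   0.27 -0.35] sd [0.17 0.27 0.25] tang 0.12 C [-28.   -0.   71.6] phi 0.599 r 88.0 t 25.25
```

Request:
step_arm(steps=[{"travel":[2.7,-0.2,3.8],"rot":[0,0,0],"gripper":0},{"travel":[2.9,-0.2,3.6],"rot":[0,0,0],"gripper":0},{"travel":[3,-0.2,3.4],"rot":[0,0,0],"gripper":0},{"travel":[0,0,0],"rot":[0,0,0],"gripper":0}])

```text
t: 25.65
tcp_pos: [0.4206, -0.1668, 0.1514]
tcp_rot: [-3.139, 0.438, 3.071]
force: [0.0, -0.6, -0.3]
grip_width: 0.006
grasp_force: 0.0
```

```bash
python3 st.py 2 3
```

```text
F [-0.26  0.16  0.27] sd [0.27 0.35 0.61] tang -0.02 C [-19.3  -0.   82.5] phi 0.757 r 88.0 t 25.8
```

Request:
step_arm(steps=[{"travel":[3.4,-0.2,3.4],"rot":[0,0,0],"gripper":0},{"travel":[3.7,-0.3,3.3],"rot":[0,0,0],"gripper":0},{"travel":[3.9,-0.3,3.1],"rot":[0,0,0],"gripper":0},{"travel":[4,-0.3,2.8],"rot":[0,0,0],"gripper":0},{"travel":[0,0,0],"rot":[0,0,0],"gripper":0}])

```text
t: 26.3
tcp_pos: [0.4357, -0.1679, 0.164]
tcp_rot: [-3.139, 0.438, 3.071]
force: [-0.0, -0.2, -0.5]
grip_width: 0.003
grasp_force: 0.0
```

```bash
python3 st.py 2 3
```

```text
F [0.43 0.22 0.3 ] sd [0.39 0.26 0.45] tang -0.52 C [-4.3 -0.  95. ] phi 0.98 r 87.9 t 26.45
```

Request:
step_arm(steps=[{"travel":[5,-0.4,3.2],"rot":[0,0,0],"gripper":0},{"travel":[5.2,-0.4,2.8],"rot":[0,0,0],"gripper":0},{"travel":[5.4,-0.4,2.4],"rot":[0,0,0],"gripper":0},{"travel":[5.6,-0.4,2.1],"rot":[0,0,0],"gripper":0},{"travel":[0,0,0],"rot":[0,0,0],"gripper":0}])

```text
t: 26.95
tcp_pos: [0.457, -0.1694, 0.1742]
tcp_rot: [-3.139, 0.438, 3.071]
force: [0.5, -0.6, -0.1]
grip_width: 0.005
grasp_force: 0.0
```

```bash
python3 st.py 2 3;  python3 lidfit.py 2
```

```text
F [ 0.26  0.51 -0.24] sd [0.1  0.28 0.11] tang -0.17 C [ 1.700e+01 -1.000e-01  1.055e+02] phi 1.251 r 88.0 t 27.1
[(np.int64(21), np.float64(1.25)), (np.int64(25), np.float64(1.2)), (np.int64(26), np.float64(1.3)), (np.int64(33), np.float64(1.15)), (np.int64(38), np.float64(1.35))]
```

Box C is sound. I open it nearly fully.

Request:
step_arm(steps=[{"travel":[6,-0.4,1.7],"rot":[0,0,0],"gripper":0},{"travel":[6,-0.4,1.3],"rot":[0,0,0],"gripper":0},{"travel":[6,-0.5,0.9],"rot":[0,0,0],"gripper":0},{"travel":[6,-0.4,0.4],"rot":[0,0,0],"gripper":0},{"travel":[6,-0.4,0],"rot":[0,0,0],"gripper":0},{"travel":[6,-0.4,-0.4],"rot":[0,0,0],"gripper":0},{"travel":[5,-0.4,-0.6],"rot":[0,0,0],"gripper":0},{"travel":[5,-0.3,-0.8],"rot":[0,0,0],"gripper":0},{"travel":[0,0,0],"rot":[0,0,0],"gripper":0}])

```text
t: 28.1
tcp_pos: [0.5027, -0.1726, 0.176]
tcp_rot: [-3.139, 0.437, 3.071]
force: [-0.8, -0.4, 0.2]
grip_width: 0.004
grasp_force: 0.0
```

```bash
python3 st.py 2 4
```

```text
F [ 0.15 -0.15  0.34] sd [0.43 0.53 0.5 ] tang -0.07 C [ 6.300e+01 -1.000e-01  1.082e+02] phi 1.78 r 88.1 t 28.3
```

Request:
step_arm(steps=[{"travel":[1.5,-0.1,-0.3],"rot":[0,0,0],"gripper":0},{"travel":[0,0,0],"rot":[0,0,0],"gripper":0}])

```text
t: 28.5
tcp_pos: [0.5038, -0.1728, 0.1761]
tcp_rot: [-3.139, 0.438, 3.071]
force: [-1.0, 0.4, -0.3]
grip_width: 0.006
grasp_force: 0.1
```

```bash
python3 st.py 2 4;  python3 lidfit.py 2
```

```text
F [-0.01  0.16  0.42] sd [0.45 0.38 0.36] tang 0.1 C [ 64.5  -0.  107.8] phi 1.798 r 88.0 t 28.7
[(np.int64(32), np.float64(1.8)), (np.int64(66), np.float64(1.75)), (np.int64(69), np.float64(1.85)), (np.int64(113), np.float64(1.9)), (np.int64(124), np.float64(1.7))]
```

Request:
step_arm(steps=[{"travel":[2.2,-0.2,-0.5],"rot":[0,0,0],"gripper":0},{"travel":[0,0,0],"rot":[0,0,0],"gripper":0}])

```text
t: 29.0
tcp_pos: [0.5061, -0.1729, 0.1753]
tcp_rot: [-3.139, 0.437, 3.071]
force: [-0.8, -0.3, 1.3]
grip_width: 0.006
grasp_force: 0.5
```

```bash
python3 st.py 2 4
```

```text
F [-0.95 -0.38  0.23] sd [0.46 0.35 0.49] tang 0.98 C [ 66.7  -0.  107.2] phi 1.824 r 88.0 t 29.2
```

Request:
step_arm(steps=[{"travel":[0.8,-0.1,-0.2],"rot":[0,0,0],"gripper":0},{"travel":[0,0,0],"rot":[0,0,0],"gripper":0}])

```text
t: 29.4
tcp_pos: [0.5067, -0.173, 0.1752]
tcp_rot: [-3.139, 0.437, 3.071]
force: [-2.2, 0.1, 0.2]
grip_width: 0.004
grasp_force: 1.3
```

```bash
python3 st.py 2 4
```

```text
F [-2.17  0.09  1.14] sd [0.45 0.61 0.71] tang 2.4 C [ 6.75e+01 -1.00e-01  1.07e+02] phi 1.833 r 88.0 t 29.6
```

Both sound boxes are at their stops. Next I work out the push on B: fingers opened to about 60 mm, pushing the front wall low, along world +x, with the gripper body in the gap between the two open lids.

```bash
python3 - <<'E'
from plan import *
n=now(); n=(n[0]+np.array([-.085,.006,-.02]),n[1]); a=tcp(1,(-62,10,40)); b=tcp(1,(-62,10,11)); c=tcp(1,(-43,10,11))
for t in (a,b,c): print(t[0].round(4),delta(n,t)); n=t
print('bay inner', onz('top',(340,136),0), onz('top',(340,181),0))
E
```

```text
[0.4212 0.0048 0.1077] (array([ -0.5, 171.8, -47.6]), array([ 0.001, -0.013, -0.087]))
[0.4212 0.0048 0.0787] (array([  0.,   0., -29.]), array([0., 0., 0.]))
[0.44   0.0018 0.0787] (array([18.8, -3. ,  0. ]), array([0., 0., 0.]))
bay inner [0.7549725  0.00488842] [0.60601707 0.00942162]
```

Request:
step_arm(steps=[{"travel":[-20,1,-2],"rot":[0,0,0],"gripper":0},{"travel":[-35,3,-8],"rot":[0,0,0],"gripper":0},{"travel":[-30,2,-10],"rot":[0,0,0],"gripper":0},{"travel":[0,40,0],"rot":[0,-0.004,-0.022],"gripper":0.3},{"travel":[0,45,0],"rot":[0,-0.003,-0.022],"gripper":0.68},{"travel":[0,45,-12],"rot":[0,-0.003,-0.022],"gripper":0.68},{"travel":[0,42,-15],"rot":[0,-0.003,-0.021],"gripper":0.68},{"travel":[0,0,-20],"rot":[0,0,0],"gripper":0.68},{"travel":[0,0,-18],"rot":[0,0,0],"gripper":0.68},{"travel":[0,0,-11],"rot":[0,0,0],"gripper":0.68},{"travel":[0,0,0],"rot":[0,0,0],"gripper":0.68},{"travel":[0,0,0],"rot":[0,0,0],"gripper":0.68}])

```text
t: 30.8
tcp_pos: [0.422, 0.0045, 0.0798]
tcp_rot: [-3.141, 0.451, 2.982]
force: [-0.7, -0.9, 0.0]
grip_width: 0.678
grasp_force: 0.0
```

```bash
python3 st.py 1 2; python3 lidfit.py 2; python3 - <<'E'
from plan import *
print(delta(now(),tcp(1,(-43,10,11))))
a=cv2.imread('pics/full_lf_top.png')[130:260,250:450]; b=cv2.imread('pics/full_lf_side.png')[120:280,220:420]
cv2.imwrite('pics/v_push0.png',cv2.vconcat([cv2.resize(a,(600,390),interpolation=2)[120:390],cv2.resize(b,(600,480),interpolation=2)[150:]]))
E
```

```text
F [ 0.53 -0.63  0.24] sd [0.27 0.02 0.19] tang -0.19 C [-60.9   9.7  12.7] phi -0.088 r 106.0 t 30.9
[(np.int64(66), np.float64(1.8)), (np.int64(83), np.float64(1.85)), (np.int64(123), np.float64(1.75)), (np.int64(127), np.float64(1.9)), (np.int64(178), np.float64(1.7))]
(array([17.8, -2.8, -1.5]), array([0.001, 0.001, 0.001]))
```

View pics/v_push0.png

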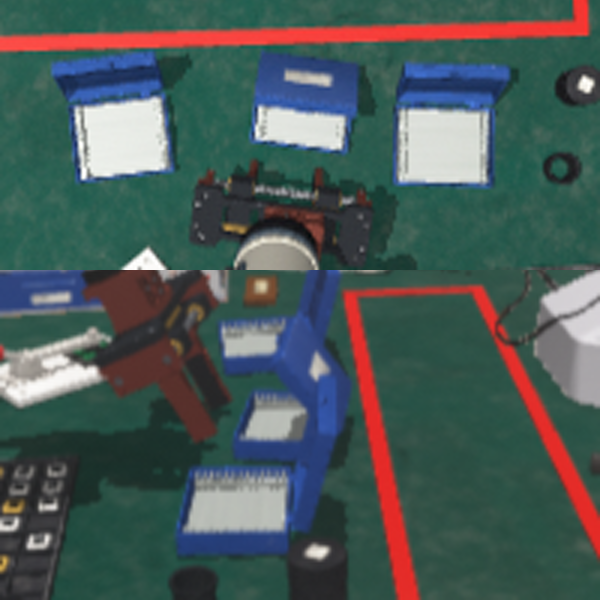

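The picture shows A and C fully open and B raised part-way. The two fingers at (253,175) and (318,180) stand ahead of B's front wall, and the gripper body clears both open lids. I start the push.

Request:
step_arm(steps=[{"travel":[8,-1.3,-1],"rot":[0,0,0],"gripper":0.68},{"travel":[6,-1,0],"rot":[0,0,0],"gripper":0.68},{"travel":[3,-0.5,0],"rot":[0,0,0],"gripper":0.68},{"travel":[3,0,0],"rot":[0,0,0],"gripper":0.68},{"travel":[5,0,0],"rot":[0,0,0],"gripper":0.68},{"travel":[7,0,0],"rot":[0,0,0],"gripper":0.68},{"travel":[8,0,0],"rot":[0,0,0],"gripper":0.68},{"travel":[8,0,0],"rot":[0,0,0],"gripper":0.68},{"travel":[5,0,0],"rot":[0,0,0],"gripper":0.68},{"travel":[3,0,0],"rot":[0,0,0],"gripper":0.68},{"travel":[0,0,0],"rot":[0,0,0],"gripper":0.68}])

```text
t: 32.1
tcp_pos: [0.4776, 0.0021, 0.0782]
tcp_rot: [-3.14, 0.449, 2.983]
force: [-4.8, 0.7, 3.2]
grip_width: 0.679
grasp_force: 2.0
```

```bash
python3 st.py 1 2; python3 - <<'E'
from h import *
a=save('top','p1.png')[120:250,250:450]; b=save('side','p1s.png')[130:280,220:420]
cv2.imwrite('pics/v_push1.png',cv2.vconcat([cv2.resize(a,(600,390),interpolation=2)[90:360],cv2.resize(b,(600,450),interpolation=2)[120:]]))
E
```

```text
F [-3.31 -1.09  3.15] sd [0.25 0.01 0.04] tang -3.81 C [-6.  16.2 10.4] phi -0.225 r 52.0 t 32.2
```

View pics/v_push1.png

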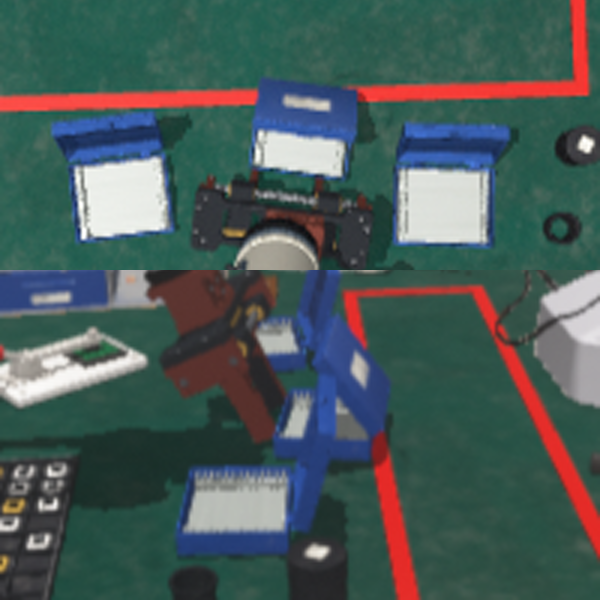

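The push works: B keeps its angle and its lid, and the gripper clears both neighbours (body at columns 193–375, C's lid from 397). About 118 mm remains to the bay middle.

Request:
step_arm(steps=[{"travel":[5,0,1],"rot":[0,0,0],"gripper":0.68},{"travel":[9,0,0],"rot":[0,0,0],"gripper":0.68},{"travel":[12,0,0],"rot":[0,0,0],"gripper":0.68},{"travel":[12,0,0],"rot":[0,0,0],"gripper":0.68},{"travel":[12,0,0],"rot":[0,0,0],"gripper":0.68},{"travel":[12,0,0],"rot":[0,0,0],"gripper":0.68},{"travel":[12,0,0],"rot":[0,0,0],"gripper":0.68},{"travel":[12,0,0],"rot":[0,0,0],"gripper":0.68},{"travel":[12,0,0],"rot":[0,0,0],"gripper":0.68},{"travel":[10,0,0],"rot":[0,0,0],"gripper":0.68},{"travel":[6,0,0],"rot":[0,0,0],"gripper":0.68},{"travel":[3,0,0],"rot":[0,0,0],"gripper":0.68}])

```text
t: 33.5
tcp_pos: [0.5944, 0.0022, 0.0783]
tcp_rot: [-3.14, 0.448, 2.983]
force: [-6.5, -0.3, 1.4]
grip_width: 0.682
grasp_force: 3.0
```

```bash
python3 st.py 1 2
```

```text
F [-2.63 -1.03 -0.89] sd [0.65 0.34 0.39] tang -1.33 C [109.4  34.9  10.7] phi -2.969 r 65.6 t 33.6
```

Request:
step_arm(steps=[{"travel":[-5,0,0],"rot":[0,0,0],"gripper":0.68},{"travel":[-20,0,3],"rot":[0,0,0],"gripper":0.68},{"travel":[-30,0,5],"rot":[0,0,0],"gripper":0.68},{"travel":[-35,0,5],"rot":[0,0,0],"gripper":0.68},{"travel":[-35,0,5],"rot":[0,0,0],"gripper":0.68},{"travel":[-35,0,5],"rot":[0,0,0],"gripper":0.68},{"travel":[0,0,25],"rot":[0,0,0],"gripper":0.68},{"travel":[0,0,30],"rot":[0,0,0],"gripper":0.68},{"travel":[0,0,30],"rot":[0,0,0],"gripper":0.68},{"travel":[0,0,0],"rot":[0,0,0],"gripper":0.68}])

```text
t: 34.6
tcp_pos: [0.4362, 0.0022, 0.1935]
tcp_rot: [3.141, 0.462, 2.983]
force: [0.2, 0.8, -0.1]
grip_width: 0.679
grasp_force: 0.0
```

```bash
python3 - <<'E'
from fit import *
from scipy.optimize import minimize
a0=save('top','p2.png'); b0=save('side','p2s.png'); im={'top':a0,'side':b0}
B=np.load('pars.npy')
# fit B in top view with base+lid silhouette (blue or light grey = not green)
n='top'; c=proj(n,[.68,-.02,.03]).astype(int); off=c-np.array([30,20]); sh=(44,60); sl=np.s_[off[1]:off[1]+sh[0],off[0]:off[0]+sh[1]]
I=a0[sl].astype(int); m=((I[:,:,0]-np.maximum(I[:,:,1],0)>8)|((I.min(2)>110))).astype(float)
f=lambda v:abs(render(n,[.68+v[0]/1e3,-.02+v[1]/1e3,-.16+v[2]/50,1.0+v[3]/50],off,sh)-m).sum()
r=minimize(f,[0,0,0,0],method='Nelder-Mead',options=dict(initial_simplex=np.array([[0,0,0,0],[6,0,0,0],[0,6,0,0],[0,0,5,0],[0,0,0,5]],float)))
v=r.x; par=[.68+v[0]/1e3,-.02+v[1]/1e3,-.16+v[2]/50,1.0+v[3]/50]; print(np.round(par,3),r.fun)
s=np.concatenate(solids(*par)); print('x range',s[:,0].min(),s[:,0].max())
cv2.imwrite('pics/v_end.png',cv2.vconcat([cv2.resize(a0[120:230,250:450],(600,330),interpolation=2),cv2.resize(b0[160:250,270:420],(450,270),interpolation=2) if 0 else cv2.resize(b0[150:240,240:440],(600,270),interpolation=2)]))
E
```

```text
[ 0.677 -0.022 -0.158  0.918] 34.05882352941176
x range 0.6267144666018482 0.7389938045534149
```

View pics/v_end.png

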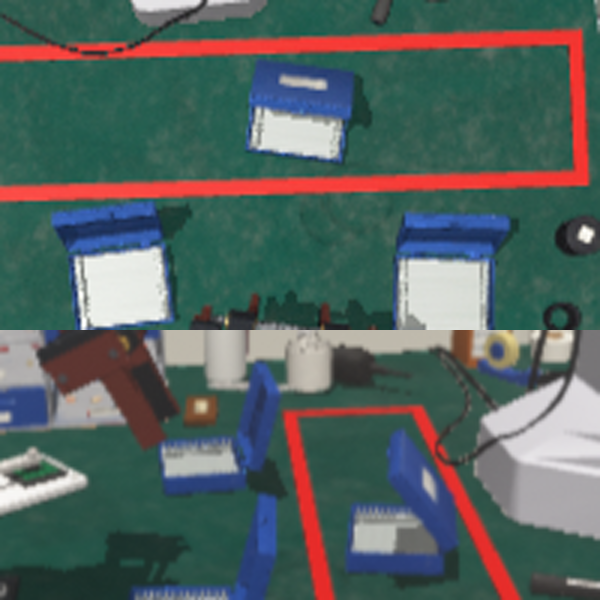

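The picture shows box B flat inside the tape, between rows 60 and 160, with its lid part-raised. A and C are fully open where they stood. The gripper is clear, so I hand in the job.

```bash
python3 -c "
from bench import manip
print(manip.close_job())"
```

```text
the job is handed in; nothing more can be done
None
```

The job is handed in: the middle box binds at about 0.98 rad and now stands flat inside the hold bay with its lid still raised, and the left and right boxes stand where they were with their lids fully open.

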